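# Find the inspected case box and close it up to the dispatch line

### The job

One of the two upright case boxes standing loose on the bench has the inspection stamp on its underside, like the box already lying in the dispatch line. Tip both over backwards, away from you, so that they lie on their backs with their undersides towards you; then push the stamped one, still lying like that, between the rails until it closes up squarely to the box in the line. Push gently with the fingers only, never grip or lift a box, leave the unstamped box lying where it was tipped, and do not disturb the other things on the bench.

Things in the scene. Friction and masses are not known exactly. Their poses are not given: they have to be found in the camera images.
- box_stamped: The loose case box with the stamp underneath: closed brown board box, upright 56 mm deep (own x), 88 wide (own y), 90 high (own z), 0.15 to 0.31 kg, heavier below. Origin: centre of the underside; own z points to the lid, own -x is the front with a blank white label, which faces the robot at first (turned up to 0.25 rad). Stamp: dark 46 mm square frame round a dot, mid underside, hidden while upright.
- box_plain: The other loose case box, the same in every way (size, axes, origin), but its underside has no stamp, only the fold seam. Which of the two stands left and which right changes. Both are foam-packed: falling onto their backs does no harm.
- stamped_push (a point): Stamped box: point on the middle of its front face, 70 mm up. Pushed forwards here or higher the box turns about its back lower edge rather than slides, passes its balance at about 40 degrees and falls onto its back by itself. Pushed below 60 mm it may slide.
- plain_push (a point): The same point on the plain box, which behaves alike.
- stamped_edge (a point): Stamped box: middle of its back lower edge (own x +28 mm), on which it turns. Lying on its back the box's own x points down, its origin is 28 mm up, own z points away from the robot, and it is 90 mm long, 88 wide, 56 high; its underside faces the robot.
- plain_edge (a point): The same point on the plain box.
- dispatch_line: The dispatch line, fixed to the bench: two aluminium rails 26 mm high, 102 mm apart inside, along own x away from the robot (turned up to 0.12 rad). A case box lies fixed between them on its back, stamp to the robot. Origin: on the bench, midway between the rails, at that box's stamped face. A box on its back that is closed up, lid against that face, has its own origin at own x = -90 mm, y = 0 here.
- line_mouth (a point): Middle of the mouth between the rails, on the bench, 110 mm before the line's origin. From here, about 140 mm wide, the rails narrow to 102 mm at 75 mm before the origin, where they run straight.
- plaster_model_1: Loose plaster jaw model, bystander, 52 x 68 x 32 mm, left of the rails; origin under its centre.
- plaster_model_3: Loose plaster jaw model, bystander, 52 x 68 x 32 mm, right of the rails; origin under its centre.
- powder_jar: Loose jar with blue cap, bystander, 42 mm across, 58 mm high, left of the work; origin under its centre.
- wax_jar: Loose jar with red cap, bystander, 51 mm across, 45 mm high, left of the work; origin under its centre.
- amber_bottle: Loose pale bottle with white cap, bystander, 42 mm across, 92 mm high, right of the work; origin under its centre.
- tweezers: Loose steel tweezers, bystander, 128 x 14 x 8 mm, right of the work; origin under their centre.
Things that resemble listed ones, but are neither listed nor needed, are in the scene too. What is shaped like the box_plain but orange is not meant. What is shaped like the box_stamped but red is not meant.

How it is judged:
By the outcome, as a careful person would: the job done as asked, in the order asked, and still so for the second after the job is handed in, with the robot touching nothing.
It also fails if it takes over 72 s, if anything falls off the work surface, if the arm or the gripper's body presses on something with over 40 N, if the wrist force passes 120 N, or if a joint passes its speed limit or range.

### The arm

A 6-joint arm with a two-finger parallel gripper is mounted at the origin on a cart in front of the work surface, level with it; the furniture and walls round the work are solid. World frame = base frame: x ahead of the robot, y to its left, z up, the work surface at z = 0. Lengths are in m, angles in degrees, forces in N, time in s.
With the tool pointing down it reaches from about 0.275 to 0.825 m from the base axis. Payload 4.9 kg.
Tool frame: the origin (TCP) lies at the very end of the fingers, on their centre line; the grasp point (between the pads) lies r.grip_depth behind it (r.grip_depth is the distance from the TCP to the grasp point, in m); z points along the fingers, x is the direction in which the jaws open and shut, and the axes are right-handed (so a half turn about z gives the same grasp; the last joint's range is limited). The gripper opens to 85 mm and grips with 20 to 120 N. Pads are 22 mm wide; open, the fingers measure 114 mm over their backs; the gripper's body (76 mm by 85 mm) begins 54 mm behind the grasp point. The pads swing forward as they close: fully open they stand 13 mm farther back than shut.
Start: joints at [-80.455, 18.69, -11.035, 60.275, 0, 82.311], TCP at [0.163, -0.525, 0.231] pointing down, gripper open.
Joint ranges: [-152.03, 152.03], [-55.5, 102.48], [-74.3, 77.21], [-110.64, 120.58], [-84.22, 78.4], [-180, 180]. Speed limits (degrees/s): [147.25, 147.25, 180, 180, 180, 180].

### API

Orientations are given as a 3x3 rotation matrix whose columns are the frame's x, y, z axes.
In Python, from rig import r, eyes, job gives the robot as it stands. The module is installed in compiled form; this text tells all that it offers.
- The arm moves only by the shell command python3 -m jog 'ROWS' [FORCE]. ROWS is JSON, a list of rows, each a list of 7 numbers: the shift along the tool's x, y, z in mm, then the turn, a rotation vector about the tool's x, y, z in degrees, then the closure, from 0 (fully open) to 1 (shut). In form: [[x, y, z, ax, ay, az, gripper], ...]. A call has 1 to 10 rows; each row is the pose to reach, as a shift and turn from the pose commanded when the call began, along the tool's axes at that moment; what a row does not reach only later rows make up. A row lasts 1/8 s, in which the tool goes at most 62.5 mm and 10.7 degrees, less where a joint would pass 70% of its speed; a pose out of reach is approached as far as the arm can. A call with a gripper value outside its range is refused whole. The fingers move at their own pace and stop on an object; FORCE is the grip in N (left out, the last holds). Time passes only in rows, so rows that repeat a pose let the fingers close. It gives the time, the measured TCP pose, the force and the opening at its end, in the units of the state.
- r.read_state(): the state, without advancing time (a new reading comes with each control period).
- eyes.read_camera(name): name is "side" or "top" or "wrist"; returns a dict with "pixels" (400x640x3 uint8, red, green, blue), "depth" (400x640 float32, m along the optical axis (not along the pixel's ray), 0 where there is no reading), "vfov" (degrees; the focal length in pixels is half the picture's height over the tangent of half this angle, whatever the lens; pixels are square), "cx", "cy" (the principal point, pixels), "D" ([k1, k2, p1, p2, k3] as OpenCV has them; the pictures are not rectified), "rvec" (rotation vector, rad) and "tvec" (3), from world to camera coordinates, as OpenCV has them. Camera axes: x right, y down, z forward; pixel columns grow to the right and rows downward; lengths in m; the calibration is good to about 2 mm. A picture is of the moment at which its call begins.
- job.hand_in(): hands the job in, once; it reports no verdict.
The state is a dict: "t": time; "joint_pos": joint angles; "dq": joint speeds; "joint_efforts": joint torques, N m; "tcp_pos": TCP position; "ee_rot": TCP orientation; "wrist_force": force on the tool from outside, world axes, zero at the start; "ft_torque": the same for the moment, N m; "width": finger opening in m.
Only numpy, scipy, OpenCV 4.12 (cv2) and the standard library are available. Lean on these libraries where they do the work, as an engineer would, in place of code of your own. Each camera call takes 0.05 s, during which the arm holds its last target.

## Working session

There is one attempt and no reset: what is moved stays moved. The work goes in short steps, Python scripts to look and compute and a shell command to move; the robot and the scene stay as the last step left them, time stands still between calls to the robot, and variables do not carry over. Pictures are saved under pics/ and viewed, and the job is handed in when it is done.

```bash
mkdir -p pics; ls; cat > h.py <<'E'
import numpy as np, cv2
from rig import r, eyes, job
def cam(n, fn=None):
    c=eyes.read_camera(n)
    if fn: cv2.imwrite('pics/'+fn, c['pixels'][:,:,::-1])
    f=200/np.tan(np.radians(c['vfov'])/2)
    c['K']=np.array([[f,0,c['cx']],[0,f,c['cy']],[0,0,1]]); c['R']=cv2.Rodrigues(np.array(c['rvec'],float))[0]
    c['D']=np.array(c['D'],float); c['t']=np.array(c['tvec'],float).reshape(3)
    return c
def onplane(c,px,z):
    p=cv2.undistortPoints(np.array(px,float).reshape(-1,1,2),c['K'],c['D']).reshape(-1,2)
    d=np.c_[p,np.ones(len(p))]@c['R']; o=-c['R'].T@c['t']
    return o+d*((z-o[2])/d[:,2])[:,None]
def cloud(c):
    v,u=np.mgrid[0:400,0:640]
    p=cv2.undistortPoints(np.stack([u,v],-1).reshape(-1,1,2).astype(float),c['K'],c['D']).reshape(-1,2)
    d=c['depth'].reshape(-1,1); P=np.c_[p,np.ones(len(p))]*d
    return ((P-c['t'])@c['R']).reshape(400,640,3)
def proj(c,X):
    return cv2.projectPoints(np.array(X,float).reshape(-1,1,3),np.array(c['rvec'],float),c['t'],c['K'],c['D'])[0].reshape(-1,2)
E
python3 - <<'E'
from h import *
for n in ('top','side','wrist'):
    c=cam(n,n+'0.png'); print(n, c['vfov'],c['D'],-c['R'].T@c['t'], c['R'][2])
s=r.read_state(); print(s['t'],s['tcp_pos'],s['ee_rot'],s['wrist_force'],s['width'],r.grip_depth)
E
```

```text
pics
top 54.25756144050088 [0.01195743 0.         0.         0.         0.        ] [ 0.42561886 -0.04231724  1.30748231] [ 0.08699912  0.0111321  -0.99614619]
side 45.132570338786394 [-0.05173249  0.          0.          0.          0.        ] [ 0.4759926  -1.14887243  0.65023658] [ 0.04852457  0.88910617 -0.45512151]
wrist 64.01738350920134 [-0.02761282  0.          0.          0.          0.        ] [ 0.2317367  -0.50403752  0.37318682] [-0.27025091 -0.08373218 -0.95914199]
0.15 [ 0.16289889 -0.52488441  0.23069378] [[ 2.96310923e-01 -9.55091513e-01 -1.99106635e-04]
 [-9.55090660e-01 -2.96310927e-01  1.29047430e-03]
 [-1.29151852e-03 -1.92216744e-04 -9.99999148e-01]] [ 0.26571621  0.1122819  -0.31838166] 0.08559532390113982 0.0187
```

View pics/top0.png

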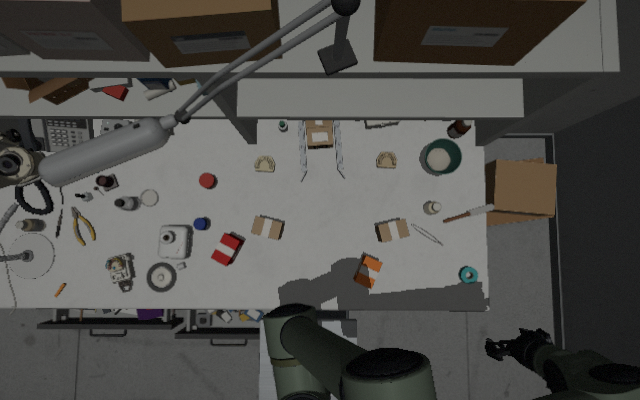

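View pics/side0.png

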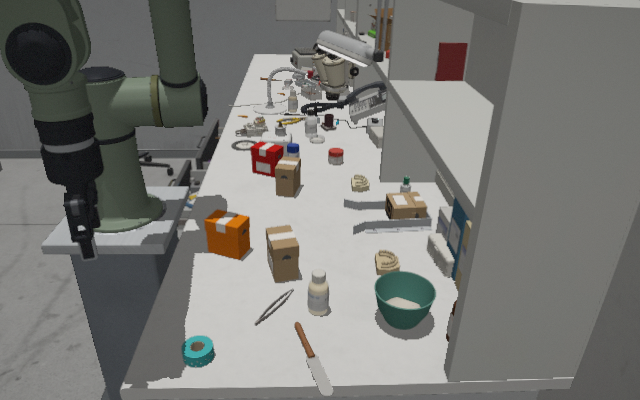

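The top view (image up is +x, left is +y) shows the left box at about (267,227), the right one at (392,230), and the rails from (305,180)/(343,177) up to the line box at (320,133). The orange and red lookalikes are at (368,270) and (227,250). Next I measure from the depth cloud.

```bash
python3 - <<'E'
from h import *
c=cam('top'); P=cloud(c); X,Y,Z=P[...,0],P[...,1],P[...,2]
for n,(u0,u1,v0,v1),zmin,zmax in [('L',(245,290,208,248),.08,.1),('R',(370,415,210,250),.08,.1),('line',(300,340,115,152),.05,.065),('orange',(350,385,250,295),.08,.1),('red',(205,245,230,270),.08,.1),
  ('pm1',(250,280,150,176),.02,.05),('pm3',(372,400,148,172),.02,.05),('powder',(190,212,214,234),.04,.08),('wax',(196,220,170,192),.03,.07),('bottle',(420,445,198,220),.06,.11),('tweez',(410,445,220,248),.003,.03)]:
    m=np.zeros((400,640),bool); m[v0:v1,u0:u1]=1; m&=(Z>zmin)&(Z<zmax)
    q=P[m]; 
    if len(q)<4: print(n,'none');continue
    rc=cv2.minAreaRect((q[:,:2]*1000).astype(np.float32))
    print(n,len(q),'z',np.median(q[:,2]).round(4),'rect',np.round(rc[0],1),np.round(rc[1],1),round(rc[2],1), 'bx',q[:,:2].min(0).round(3),q[:,:2].max(0).round(3))
m=np.zeros((400,640),bool); m[110:190,295:350]=1; m&=(Z>.015)&(Z<.035)
for s in (m&(np.arange(640)<320),m&(np.arange(640)>320)):
    q=P[s]; 
    for a in np.arange(.5,.9,.02):
        k=q[(q[:,0]>=a)&(q[:,0]<a+.02)]
        if len(k): print(round(a,2),len(k),k[:,1].min().round(3),k[:,1].max().round(3))
    print()
im=cv2.resize(c['pixels'][100:290,180:450,::-1],None,fx=2.9,fy=2.9,interpolation=cv2.INTER_CUBIC); cv2.imwrite('pics/crop0.png',im)
E
```

```text
L 536 z 0.0894 rect [449.1 130.4] [88.  58.8] 76.2 bx [0.413 0.082] [0.488 0.178]
R 519 z 0.089 rect [ 440.6 -264.3] [56.4 88.7] 13.6 bx [ 0.405 -0.31 ] [ 0.477 -0.217]
line 624 z 0.0544 rect [762.9 -33.4] [85.9 87.4] 5.0 bx [ 0.717 -0.078] [0.803 0.014]
orange 534 z 0.089 rect [ 312.1 -185.9] [57.5 87.7] 66.4 bx [ 0.265 -0.226] [ 0.362 -0.145]
red 528 z 0.0894 rect [379.6 257.7] [56.8 87.7] 61.2 bx [0.329 0.213] [0.428 0.3  ]
pm1 122 z 0.0243 rect [664.8 149.3] [47.2 63.8] 0.7 bx [0.641 0.117] [0.689 0.181]
pm3 119 z 0.0247 rect [ 680.2 -260.4] [59.  47.9] 71.9 bx [ 0.655 -0.289] [ 0.706 -0.226]
powder 140 z 0.0571 rect [459.9 349.4] [38.8 38.3] 0.0 bx [0.44 0.33] [0.479 0.369]
wax 200 z 0.0449 rect [605.9 335.7] [49.  48.2] 63.5 bx [0.581 0.312] [0.63 0.36]
bottle 146 z 0.0839 rect [ 516.  -399.2] [38.7 38.1] 0.5 bx [ 0.497 -0.418] [ 0.535 -0.38 ]
tweez 107 z 0.0043 rect [ 432.4 -391.9] [ 89.3 113.1] 0.1 bx [ 0.388 -0.448] [ 0.477 -0.335]
0.6 4 0.023 0.027
0.62 8 0.011 0.02
0.64 6 0.01 0.011
0.66 6 0.011 0.014
0.68 6 0.014 0.014
0.7 16 -0.026 0.018
0.72 15 -0.032 0.018
0.74 6 0.018 0.018
0.76 7 0.011 0.021
0.78 6 0.021 0.022
0.8 4 0.021 0.022

0.6 1 -0.116 -0.116
0.62 9 -0.116 -0.102
0.64 8 -0.102 -0.092
0.66 6 -0.093 -0.092
0.68 7 -0.092 -0.089
0.7 6 -0.089 -0.089
0.72 21 -0.089 -0.039
0.74 7 -0.086 -0.086
0.76 6 -0.086 -0.086
0.78 7 -0.083 -0.076
0.8 4 -0.083 -0.082
```

View pics/crop0.png

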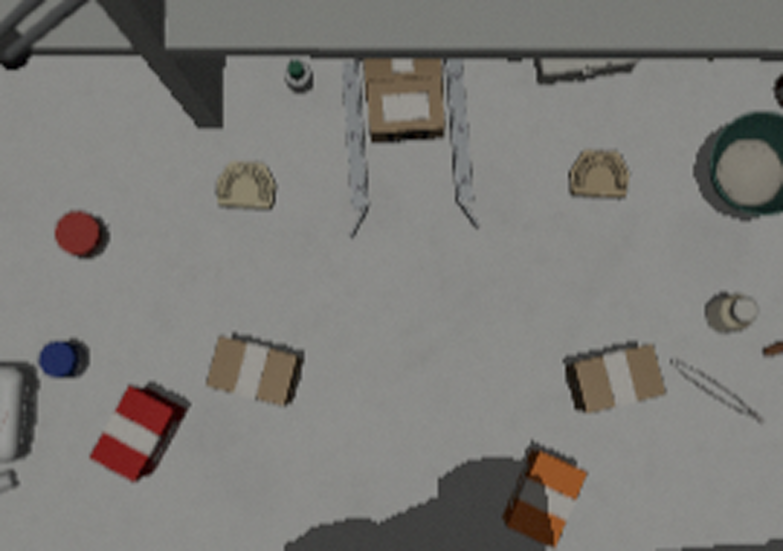

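```bash
python3 -m jog '[[-13,-21,0,0,0,-10,0.5],[-27,-43,0,0,0,-20,0.5],[-41,-65,0,0,0,-30,0.5],[-55,-87,0,0,0,-40,0.5],[-69,-109,0,0,0,-50,0.5],[-82,-130,0,0,0,-60,0.5],[-96,-152,0,0,0,-70,0.5],[-110,-174,0,0,0,-80,0.5],[-124,-196,0,0,0,-90,0.5],[-137,-217,0,0,0,-100,0.5]]' 
python3 - <<'E'
from h import *
s=r.read_state(); print(s['joint_pos'],s['wrist_force'],s['width'],np.degrees(np.arctan2(s['ee_rot'][1][0],s['ee_rot'][0][0])))
c=cam('top'); P=cloud(c)
print('shelf', P[95,380],P[112,380],P[75,300])
# line box near top edge + rails
Z=P[...,2]; m=np.zeros((400,640),bool); m[115:152,300:340]=1; m&=(Z>.05)&(Z<.062); q=P[m]
lo=[]
for y in np.arange(-.07,.005,.005):
    k=q[abs(q[:,1]-y)<.003]; lo.append((y,k[:,0].min()))
lo=np.array(lo); p=np.polyfit(lo[:,0],lo[:,1],1); print(lo[:,1].round(4), p, np.degrees(np.arctan(p[0])), q[:,1].min(),q[:,1].max())
E
```

```text
t: 1.45
tcp_pos: [0.3301, -0.3293, 0.2312]
ee_rot: [[0.886, 0.463, -0.0], [0.463, -0.886, 0.0], [-0.0, -0.0, -1.0]]
wrist_force: [1.0, 0.1, 0.3]
width: 0.0425
[-5.40187434e+01  9.83522244e+00 -2.28772249e+01  5.72973228e+01
  1.98772481e-04  8.41139603e+00] [0.96400868 0.05482013 0.25240454] 0.04252804733422551 27.569860703606224
shelf [ 0.78829775 -0.19245799  0.31988698] [ 0.74268577 -0.19180239  0.32148201] [ 7.29311681e-01 -9.88398192e-05  5.87186358e-01]
[0.7249 0.7253 0.7223 0.7225 0.7225 0.7222 0.7222 0.7215 0.7215 0.7191
 0.7189 0.7191 0.7191 0.7188 0.7183 0.7187] [-0.08910606  0.7181718 ] -5.091953183357493 -0.07841265695094927 0.013704322171725725
```

```bash
python3 -m jog '[[7,-3,10,0,0,-9.5,0.5],[14,-6,25,0,0,-19,0.5],[21,-9,40,0,0,-28.5,0.5],[28,-12,60,0,0,-38,0.5],[35,-15,80,0,0,-47.5,0.5],[42,-18,100,0,0,-57,0.5],[49,-21,120,0,0,-66.5,0.5],[56,-24,140,0,0,-76,0.5],[56,-24,155,0,0,-76,0.5],[56,-24,155,0,0,-76,0.5]]' 
python3 - <<'E'
from h import *
s=r.read_state(); print(s['joint_pos'],s['wrist_force'])
cam('wrist','w1.png'); cam('side','s1.png')
E
```

```text
t: 2.75
tcp_pos: [0.3676, -0.2826, 0.0753]
ee_rot: [[-0.228, 0.974, -0.002], [0.974, 0.228, 0.002], [0.002, -0.001, -1.0]]
wrist_force: [0.3, 0.8, 0.8]
width: 0.0427
[-4.66790786e+01  2.00323269e+01 -3.55037575e+01  3.46108509e+01
 -9.69934578e-03 -5.98511495e+01] [0.29049594 0.82765057 0.77405007]
```

View pics/w1.png

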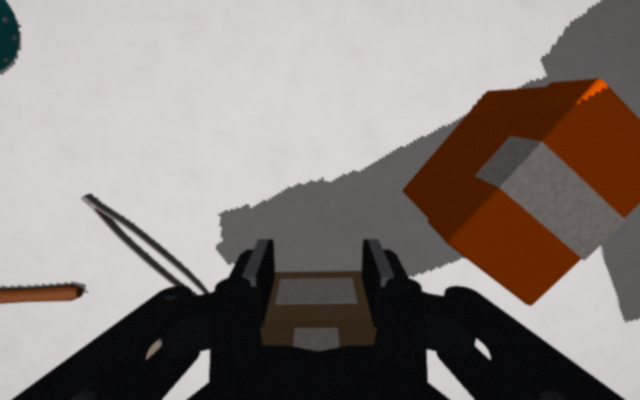

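View pics/s1.png

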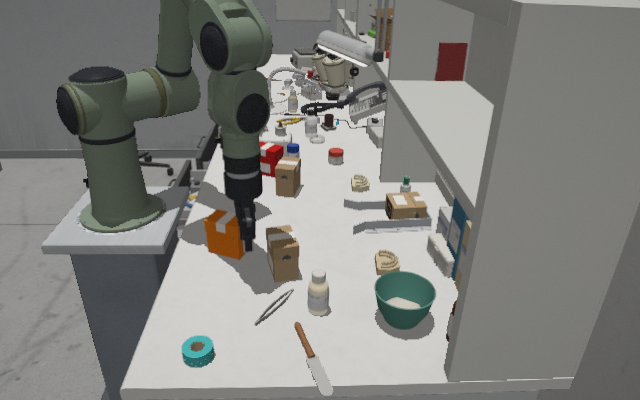

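The wrist view (image up is toward the robot) shows the right box's front label centred between the fingers at about (317,290). I approach and start the first tip.

```bash
python3 -m jog '[[0,6,0,0,0,0,0.5],[0,13,0,0,0,0,0.5],[0,20,0,0,0,0,0.5],[0,26,0,0,0,0,0.5],[0,31,0,0,0,0,0.5],[0,35,0,0,0,0,0.5],[0,38,0,0,0,0,0.5],[0,41,-2,0,0,0,0.5],[0,45,-5,0,0,0,0.5],[0,49,-8,0,0,0,0.5]]' 
python3 - <<'E'
from h import *
s=r.read_state(); print(s['wrist_force'])
cam('side','s2.png')
E
```

```text
t: 4.1
tcp_pos: [0.4164, -0.272, 0.0845]
ee_rot: [[-0.229, 0.973, 0.0], [0.973, 0.229, -0.0], [-0.0, 0.0, -1.0]]
wrist_force: [-0.4, 0.3, -0.9]
width: 0.0428
[-0.42574152  0.30385315 -0.88068334]
```

View pics/s2.png

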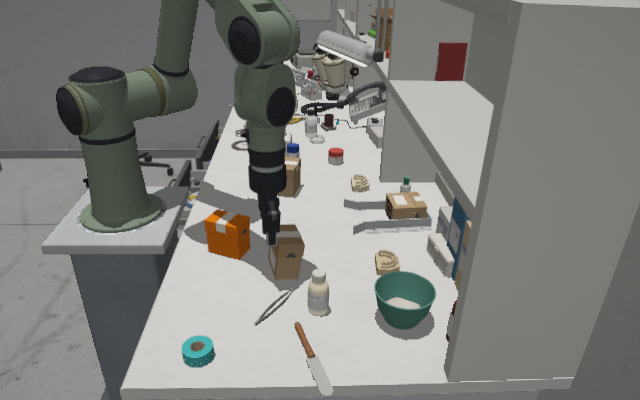

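The side view shows the fingers at the box top around (272,240) and the box starting to tilt. The force is small, so I continue.

```bash
python3 -m jog '[[0,5,-1,0,0,0,0.5],[0,10,-3,0,0,0,0.5],[0,15,-5,0,0,0,0.5],[0,20,-6,0,0,0,0.5],[0,25,-7,0,0,0,0.5]]' 
python3 - <<'E'
from h import *
cam('side','s3.png')
E
```

```text
t: 4.78
tcp_pos: [0.4409, -0.2662, 0.0914]
ee_rot: [[-0.229, 0.973, 0.0], [0.973, 0.229, -0.0], [-0.0, 0.0, -1.0]]
wrist_force: [-0.8, -0.6, 0.6]
width: 0.0428
```

View pics/s3.png

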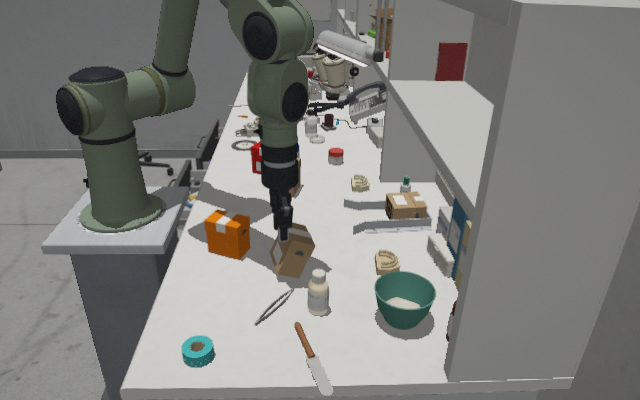

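The box has tilted about 25–30° about its back edge. I push until it passes balance.

```bash
python3 -m jog '[[0,5,0,0,0,0,0.5],[0,10,-1,0,0,0,0.5],[0,15,-1,0,0,0,0.5],[0,20,-1,0,0,0,0.5],[0,24,-1,0,0,0,0.5],[0,27,-1,0,0,0,0.5],[0,27,-1,0,0,0,0.5],[0,20,-6,0,0,0,0.5],[0,10,-10,0,0,0,0.5],[0,0,-15,0,0,0,0.5]]' 
python3 - <<'E'
from h import *
cam('side','s4.png'); cam('wrist','w4.png')
E
```

```text
t: 6.08
tcp_pos: [0.4395, -0.2664, 0.1067]
ee_rot: [[-0.229, 0.974, -0.0], [0.974, 0.229, -0.0], [0.0, -0.0, -1.0]]
wrist_force: [-0.9, -0.7, 0.2]
width: 0.0427
```

View pics/s4.png

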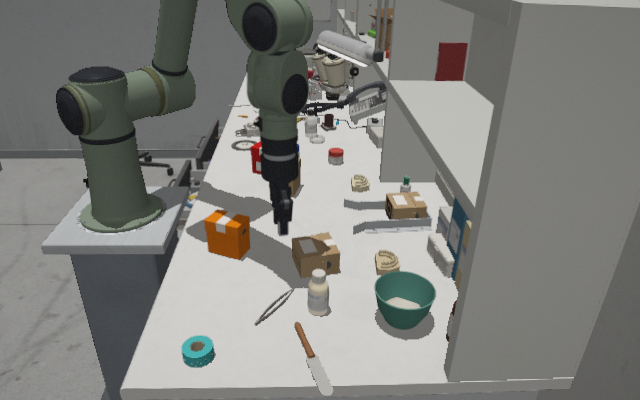

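View pics/w4.png

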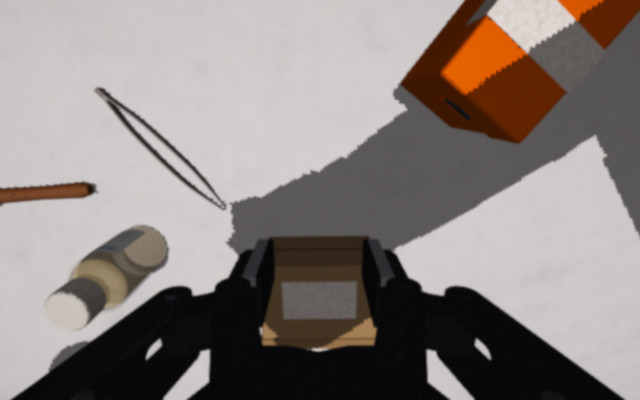

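The right box lies on its back, centre near (315,255) in the side view. I back off to see its underside.

```bash
python3 -m jog '[[0,-20,-10,0,0,0,0.5],[0,-45,-20,0,0,0,0.5],[0,-70,-30,0,0,0,0.5],[0,-80,-30,0,0,0,0.5],[0,-80,-30,0,0,0,0.5]]' 
python3 - <<'E'
from h import *
c=cam('wrist','w5.png')
cv2.imwrite('pics/w5c.png',cv2.resize(c['pixels'][180:360,200:440,::-1],None,fx=3,fy=3,interpolation=cv2.INTER_CUBIC))
E
```

```text
t: 6.8
tcp_pos: [0.3621, -0.2847, 0.1364]
ee_rot: [[-0.228, 0.974, 0.0], [0.974, 0.228, -0.0], [-0.0, 0.0, -1.0]]
wrist_force: [-0.4, 0.4, 0.5]
width: 0.0425
```

View pics/w5c.png

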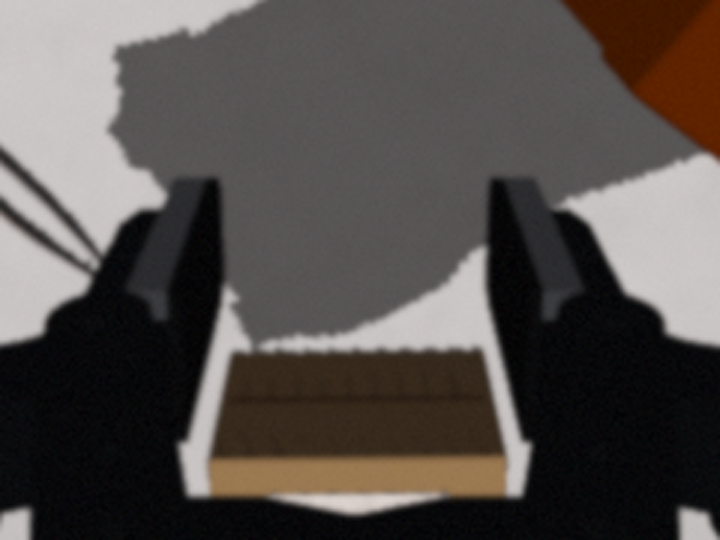

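The right box's underside shows only the seam, no frame, so it is the plain box and the left one should be stamped. I move over to the left box.

```bash
python3 -m jog '[[20,5,0,0,0,1,0.5],[60,16,0,0,0,4,0.5],[110,29,0,0,0,7,0.5],[160,43,0,0,0,10,0.5],[210,56,0,0,0,13,0.5],[260,70,0,0,0,16,0.5],[310,83,0,0,0,20,0.5],[360,97,0,0,0,23,0.5],[400,107,0,0,0,26,0.5],[418,112,0,0,0,27,0.5]]' 
python3 -m jog '[[0,0,20,0,0,0,0.5],[0,0,45,0,0,0,0.5],[0,0,60,0,0,0,0.5],[0,0,60,0,0,0,0.5]]' 
python3 - <<'E'
from h import *
c=cam('wrist','w6.png')
c=cam('top'); P=cloud(c); Z=P[...,2]
cv2.imwrite('pics/t6.png',cv2.resize(c['pixels'][100:290,180:450,::-1],None,fx=2.9,fy=2.9,interpolation=cv2.INTER_CUBIC))
E
```

```text
t: 8.1
tcp_pos: [0.3759, 0.1506, 0.136]
ee_rot: [[0.235, 0.972, -0.0], [0.972, -0.235, 0.001], [0.0, -0.0, -1.0]]
wrist_force: [-0.0, -0.4, -0.9]
width: 0.0428
t: 8.6
tcp_pos: [0.375, 0.1483, 0.0752]
ee_rot: [[0.237, 0.972, -0.003], [0.972, -0.237, -0.0], [-0.001, -0.003, -1.0]]
wrist_force: [-0.9, -0.3, -0.0]
width: 0.0423
```

View pics/w6.png

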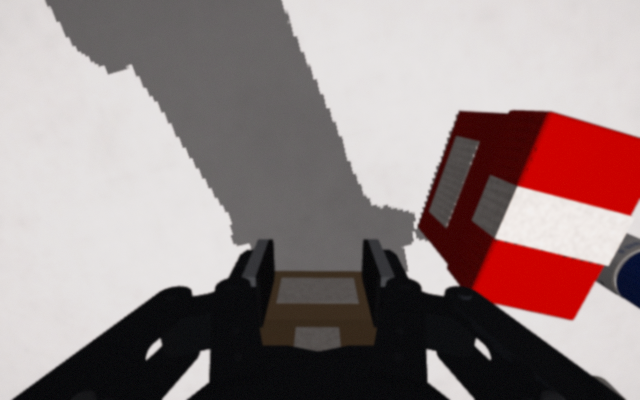

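View pics/t6.png

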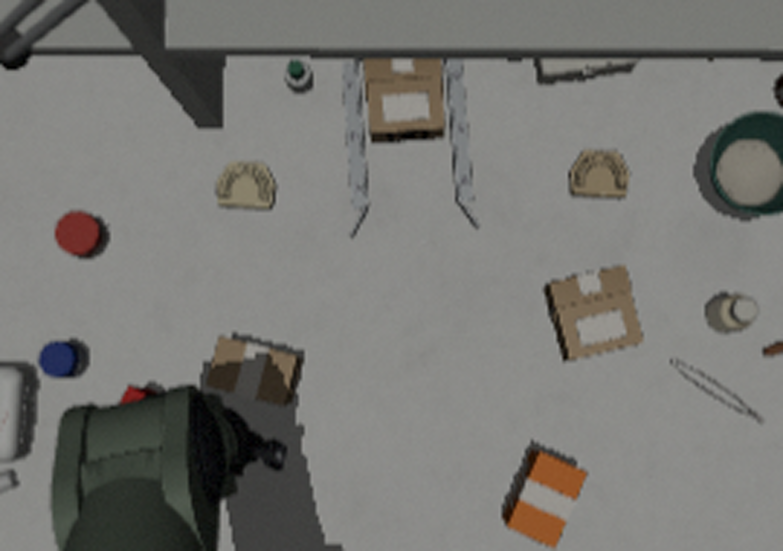

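The label is centred between the fingers at about (317,291). In the top view the right box lies cleanly and everything else is unmoved. I make the same push on the left box.

```bash
python3 -m jog '[[0,6,0,0,0,0,0.5],[0,13,0,0,0,0,0.5],[0,20,0,0,0,0,0.5],[0,26,0,0,0,0,0.5],[0,31,0,0,0,0,0.5],[0,35,0,0,0,0,0.5],[0,38,0,0,0,0,0.5],[0,41,-2,0,0,0,0.5],[0,45,-5,0,0,0,0.5],[0,49,-8,0,0,0,0.5]]' 
python3 -m jog '[[0,5,-1,0,0,0,0.5],[0,10,-3,0,0,0,0.5],[0,15,-5,0,0,0,0.5],[0,20,-6,0,0,0,0.5],[0,25,-7,0,0,0,0.5]]' 
python3 - <<'E'
from h import *
cam('side','s7.png')
E
```

```text
t: 9.95
tcp_pos: [0.4238, 0.1363, 0.0845]
ee_rot: [[0.238, 0.971, 0.0], [0.971, -0.238, 0.0], [0.0, 0.0, -1.0]]
wrist_force: [-0.3, 0.5, -0.3]
width: 0.0429
t: 10.58
tcp_pos: [0.4482, 0.1302, 0.0913]
ee_rot: [[0.238, 0.971, 0.0], [0.971, -0.238, -0.0], [-0.0, 0.0, -1.0]]
wrist_force: [0.1, 0.0, 1.0]
width: 0.0428
```

View pics/s7.png

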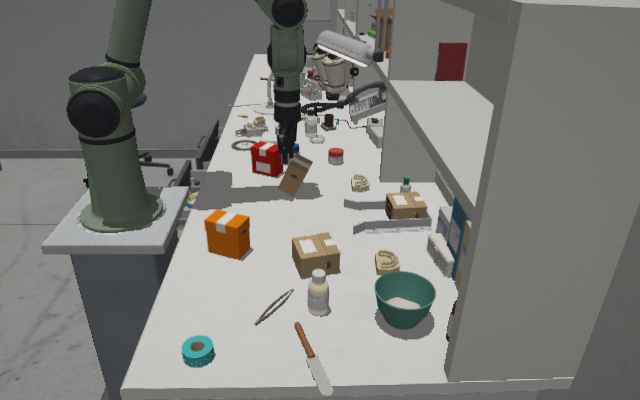

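```bash
python3 -m jog '[[0,5,0,0,0,0,0.5],[0,10,-1,0,0,0,0.5],[0,15,-1,0,0,0,0.5],[0,20,-1,0,0,0,0.5],[0,24,-1,0,0,0,0.5],[0,27,-1,0,0,0,0.5],[0,27,-1,0,0,0,0.5],[0,20,-6,0,0,0,0.5],[0,10,-10,0,0,0,0.5],[0,0,-15,0,0,0,0.5]]' 
python3 -m jog '[[0,-20,-10,0,0,0,0.5],[0,-45,-20,0,0,0,0.5],[0,-70,-30,0,0,0,0.5],[0,-80,-30,0,0,0,0.5],[0,-80,-30,0,0,0,0.5]]' 
python3 - <<'E'
from h import *
c=cam('wrist','w8.png')
cv2.imwrite('pics/w8c.png',cv2.resize(c['pixels'][180:360,200:440,::-1],None,fx=3,fy=3,interpolation=cv2.INTER_CUBIC))
c=cam('top'); P=cloud(c); Z=P[...,2]
cv2.imwrite('pics/t8.png',cv2.resize(c['pixels'][100:290,180:450,::-1],None,fx=2.9,fy=2.9,interpolation=cv2.INTER_CUBIC))
for n,(u0,u1,v0,v1) in [('L',(240,300,190,240)),('R',(365,420,185,235))]:
    m=np.zeros((400,640),bool); m[v0:v1,u0:u1]=1; m&=(Z>.048)&(Z<.064)
    q=P[m]; rc=cv2.minAreaRect((q[:,:2]*1000).astype(np.float32)); print(n,len(q),np.round(rc[0],1),np.round(rc[1],1),round(rc[2],1),q[:,:2].min(0).round(3),q[:,:2].max(0).round(3))
E
```

```text
t: 11.88
tcp_pos: [0.4467, 0.1306, 0.1066]
ee_rot: [[0.238, 0.971, -0.0], [0.971, -0.238, 0.0], [-0.0, -0.0, -1.0]]
wrist_force: [0.0, 0.3, -0.6]
width: 0.0427
t: 12.5
tcp_pos: [0.3698, 0.1495, 0.1364]
ee_rot: [[0.237, 0.971, 0.001], [0.971, -0.237, -0.0], [0.0, 0.001, -1.0]]
wrist_force: [0.4, 0.0, 0.2]
width: 0.0425
L 721 [523.5 111.7] [86.7 89.4] 75.8 [0.473 0.06 ] [0.571 0.163]
R 757 [ 515.7 -246.4] [91.3 88.4] 14.2 [ 0.465 -0.296] [ 0.568 -0.194]
```

View pics/w8c.png

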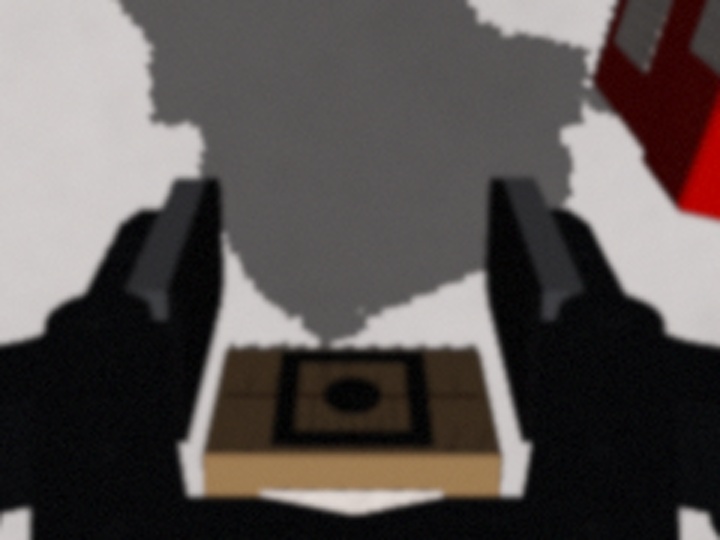

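View pics/t8.png

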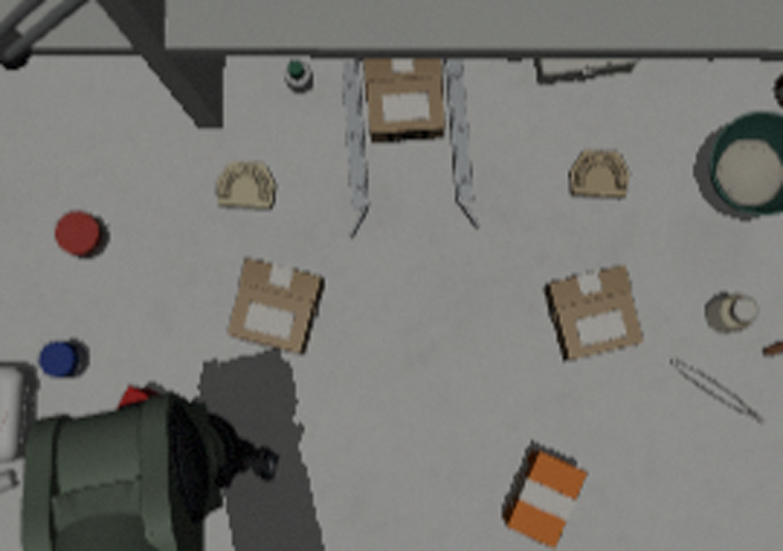

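The left box has the stamp frame and dot, and both boxes lie clean. The stamped box's centre is (0.524, 0.112) with its axis at −14°. I'll push it sideways from its +y side along an arc that turns it to +4.4°, then push forward.

```bash
python3 -m jog '[[6,10,0,0,0,8,0.5],[15,25,0,0,0,17,0.5],[25,45,0,0,0,26,0.5],[35,65,0,0,0,35,0.5],[45,85,0,0,0,44,0.5],[55,105,0,0,0,53,0.5],[65,123,0,0,0,62,0.5],[75,141,0,0,0,72,0.5],[82,155,0,0,0,82,0.5],[84,159,0,0,0,90.4,0.5]]' 
python3 -m jog '[[0,0,20,0,0,0,0.5],[0,0,50,0,0,0,0.5],[0,0,80,0,0,0,0.5],[0,0,105,0,0,0,0.5],[0,0,114,0,0,0,0.5],[0,0,114,0,0,0,0.5]]' 
python3 - <<'E'
from h import *
s=r.read_state(); print(s['joint_pos'])
c=cam('wrist','w9.png')
E
```

```text
t: 13.85
tcp_pos: [0.5463, 0.1929, 0.1353]
ee_rot: [[0.968, -0.25, 0.0], [-0.25, -0.968, -0.0], [0.0, 0.0, -1.0]]
wrist_force: [0.4, 0.4, 0.7]
width: 0.0427
t: 14.6
tcp_pos: [0.5445, 0.1929, 0.0216]
ee_rot: [[0.97, -0.245, -0.001], [-0.245, -0.97, -0.0], [-0.001, 0.001, -1.0]]
wrist_force: [-0.4, 0.2, 0.8]
width: 0.0424
[ 1.21852931e+01  3.40166581e+01 -2.08952322e+01  3.51617826e+01
 -4.15455358e-03  1.16371929e+02]
```

View pics/w9.png

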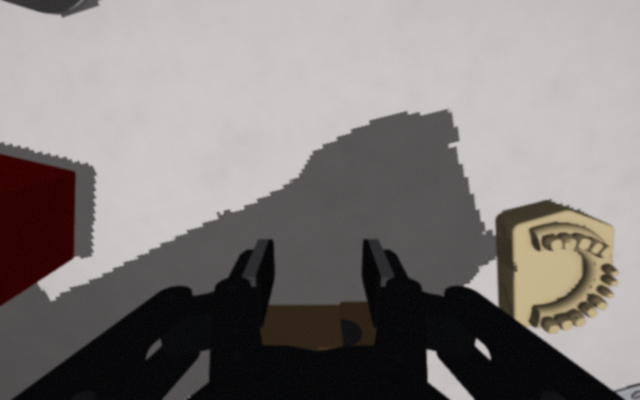

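```bash
python3 -m jog '[[0,8,0,0,0,0,0.5],[0,16,0,0,0,0,0.5],[0,22,0,0,0,0,0.5],[0,27,0,0,0,0,0.5],[0,30,0,0,0,0,0.5]]' 
python3 -m jog '[[-0.4,4,0,0,0,-0.5,0.5],[-0.8,8,0,0,0,-0.9,0.5],[-1.5,16,0,0,0,-1.8,0.5],[-2,24,0,0,0,-2.7,0.5],[-2.4,32,0,0,0,-3.6,0.5],[-2.7,39,0,0,0,-4.4,0.5],[-2.9,47,0,0,0,-5.3,0.5],[-3,55,0,0,0,-6.2,0.5],[-3,55,0,0,0,-6.2,0.5]]' 
cat > box.py <<'E'
from h import *
import sys
u0,u1,v0,v1=map(int,sys.argv[2:6])
c=cam('top',sys.argv[1]+'.png'); P=cloud(c); Z=P[...,2]
m=np.zeros((400,640),bool); m[v0:v1,u0:u1]=1; m&=(Z>.05)&(Z<.062)
nn,lab,st,_=cv2.connectedComponentsWithStats(m.astype(np.uint8)); k=1+np.argmax(st[1:,4]); m=lab==k
q=P[m]; rc=cv2.minAreaRect((q[:,:2]*1000).astype(np.float32)); print(len(q),np.round(rc[0],1),np.round(rc[1],1),round(rc[2],1),q[:,:2].min(0).round(3),q[:,:2].max(0).round(3))
cv2.imwrite('pics/'+sys.argv[1]+'c.png',cv2.resize(c['pixels'][100:290,180:450,::-1],None,fx=2.9,fy=2.9,interpolation=cv2.INTER_CUBIC))
E
python3 box.py t10 245 350 180 245
```

```text
t: 15.28
tcp_pos: [0.5373, 0.1638, 0.0224]
ee_rot: [[0.97, -0.245, 0.0], [-0.245, -0.97, 0.0], [0.0, -0.0, -1.0]]
wrist_force: [-1.4, 1.2, 0.4]
width: 0.0427
t: 16.4
tcp_pos: [0.5204, 0.1105, 0.0221]
ee_rot: [[0.99, -0.139, -0.001], [-0.139, -0.99, -0.001], [-0.001, 0.001, -1.0]]
wrist_force: [0.6, 1.3, 0.4]
width: 0.0426
649 [512.4  55.8] [86.3 89. ] 82.1 [0.464 0.009] [0.561 0.102]
```

View pics/t10c.png

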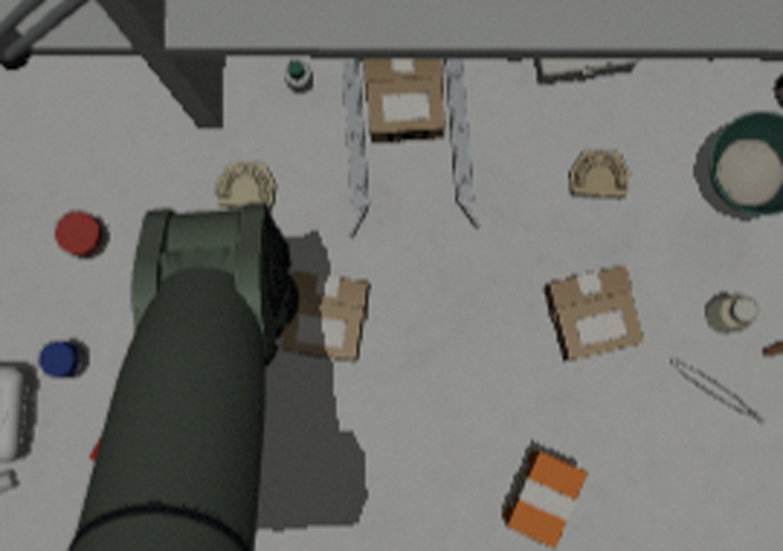

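The box is at (0.512, 0.056) and −8°, exactly following the fingers. Two more arc segments.

```bash
python3 -m jog '[[-0.4,4,0,0,0,-0.5,0.5],[-0.8,8,0,0,0,-0.9,0.5],[-1.5,16,0,0,0,-1.8,0.5],[-2,24,0,0,0,-2.7,0.5],[-2.4,32,0,0,0,-3.6,0.5],[-2.7,39,0,0,0,-4.4,0.5],[-2.9,47,0,0,0,-5.3,0.5],[-3,55,0,0,0,-6.2,0.5]]' 
python3 -m jog '[[-0.8,8,0,0,0,-0.9,0.5],[-1.5,16,0,0,0,-1.8,0.5],[-2,24,0,0,0,-2.7,0.5],[-2.4,32,0,0,0,-3.6,0.5],[-2.7,39,0,0,0,-4.4,0.5],[-2.9,46,0,0,0,-5.3,0.5],[-3,50,0,0,0,-6.2,0.5],[-3,50,0,0,0,-6.2,0.5]]' 
python3 box.py t11 245 370 180 245
```

```text
t: 17.45
tcp_pos: [0.5102, 0.0568, 0.0223]
ee_rot: [[1.0, -0.03, 0.0], [-0.03, -1.0, -0.0], [0.0, 0.0, -1.0]]
wrist_force: [-0.5, 0.7, -0.9]
width: 0.0426
t: 18.45
tcp_pos: [0.5058, 0.0071, 0.0223]
ee_rot: [[0.997, 0.077, 0.0], [0.077, -0.997, -0.0], [0.0, 0.0, -1.0]]
wrist_force: [-0.2, 0.1, 0.2]
width: 0.0429
413 [509.4 -58.7] [89.9 64.6] 0.8 [ 0.464 -0.091] [ 0.555 -0.027]
```

View pics/t11c.png

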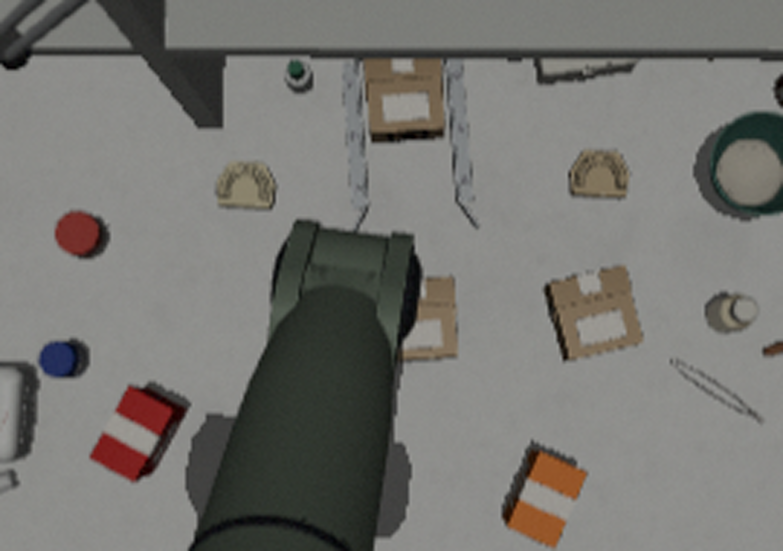

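```bash
python3 -m jog '[[0,-12,0,0,0,0,0.5],[0,-30,0,0,0,0,0.5],[0,-32,-30,0,0,0,0.5],[0,-32,-75,0,0,0,0.5],[-10,-32,-110,0,0,0,0.5],[-40,-32,-115,0,0,0,0.5],[-80,-28,-115,0,0,-9,0.5],[-110,-15,-115,0,0,-18,0.5],[-130,5,-115,0,0,-27,0.5],[-140,20,-115,0,0,-36,0.5]]' 
python3 box.py t12 245 370 180 245
python3 - <<'E'
from h import *
s=r.read_state(); print(s['joint_pos'])
E
```

```text
t: 19.75
tcp_pos: [0.3664, -0.0225, 0.1373]
ee_rot: [[0.757, 0.654, -0.0], [0.654, -0.757, 0.0], [-0.0, -0.0, -1.0]]
wrist_force: [0.0, -0.5, -0.3]
width: 0.0426
708 [509.6 -47.7] [89.3 87.6] 4.6 [ 0.464 -0.091] [ 0.555 -0.001]
[-15.22072563   5.20526972 -44.00282906  40.83672855  -0.07435735
  33.8485771 ]
```

View pics/t12c.png

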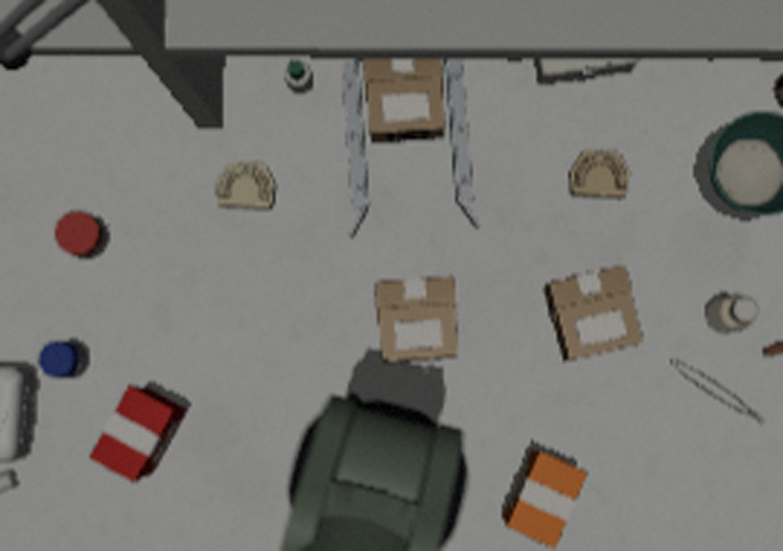

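The box is at (0.5096, −0.0477), heading 4.6°, aligned with the line and 4.5 mm left of its axis. I go behind it.

```bash
python3 -m jog '[[2,6,0,0,0,-9,0.5],[6,16,0,0,0,-18,0.5],[10,28,0,0,0,-27,0.5],[14,40,0,0,0,-36,0.5],[18,50,10,0,0,-45,0.5],[23,62,30,0,0,-53.6,0.5],[23,62,65,0,0,-53.6,0.5],[23,62,95,0,0,-53.6,0.5],[23,62,107,0,0,-53.6,0.5],[23,62,107,0,0,-53.6,0.5]]' 
python3 - <<'E'
from h import *
c=cam('wrist','w13.png')
E
```

```text
t: 21.05
tcp_pos: [0.4251, -0.0547, 0.0299]
ee_rot: [[-0.071, 0.998, -0.001], [0.998, 0.071, 0.001], [0.001, -0.001, -1.0]]
wrist_force: [-0.6, -0.6, 0.4]
width: 0.0429
```

View pics/w13.png

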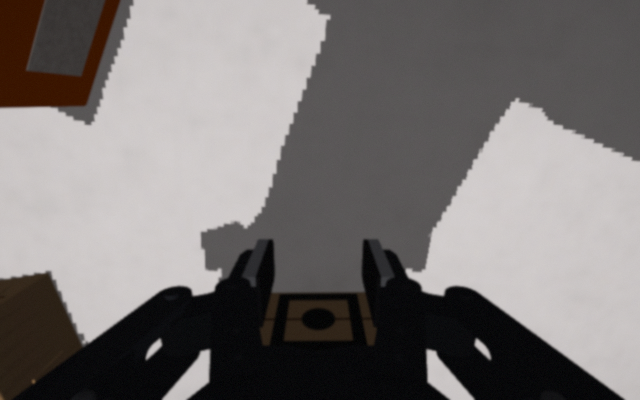

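The stamp is centred between the fingers at (318,319). I push forward, shifting slightly right onto the axis.

```bash
python3 -m jog '[[0,8,0,0,0,0,0.5],[0,16,0,0,0,0,0.5],[0,22,0,0,0,0,0.5],[0,27,0,0,0,0,0.5],[0,31,0,0,0,0,0.5],[-0.4,38,0,0,0,0,0.5],[-0.7,46,0,0,0,0,0.5],[-1,54,0,0,0,0,0.5],[-1.5,62,0,0,0,0,0.5],[-2,70,0,0,0,0,0.5]]' 
python3 box.py t14 285 370 150 235
python3 -m jog '[[-0.4,8,0,0,0,0,0.5],[-0.8,16,0,0,0,0,0.5],[-1.2,24,0,0,0,0,0.5],[-1.6,32,0,0,0,0,0.5],[-2,40,0,0,0,0,0.5],[-2,46,0,0,0,0,0.5],[-2,46,0,0,0,0,0.5]]' 
python3 box.py t15 285 370 150 235
python3 - <<'E'
from h import *
cam('side','s15.png')
E
```

```text
t: 22.35
tcp_pos: [0.4959, -0.0526, 0.0302]
ee_rot: [[-0.07, 0.998, 0.0], [0.998, 0.07, 0.0], [0.0, 0.0, -1.0]]
wrist_force: [-0.7, -0.3, -0.5]
width: 0.0426
20 [597.6 -74.3] [29.8  9.8] 78.4 [ 0.59  -0.088] [ 0.6   -0.059]
t: 23.28
tcp_pos: [0.5423, -0.0514, 0.0304]
ee_rot: [[-0.071, 0.998, 0.001], [0.998, 0.071, -0.0], [-0.0, 0.001, -1.0]]
wrist_force: [0.1, -0.1, -0.1]
width: 0.0425
1 [ 548.2 -194. ] [0. 0.] 0.0 [ 0.548 -0.194] [ 0.548 -0.194]
```

View pics/t15c.png

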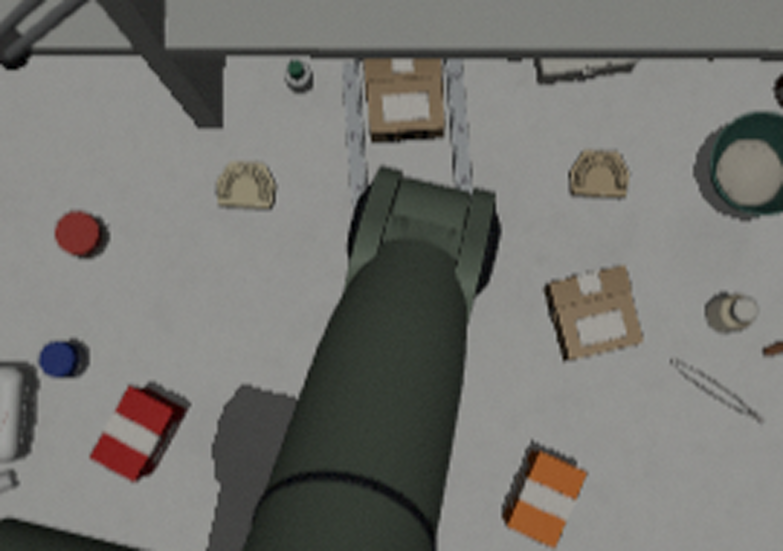

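View pics/s15.png

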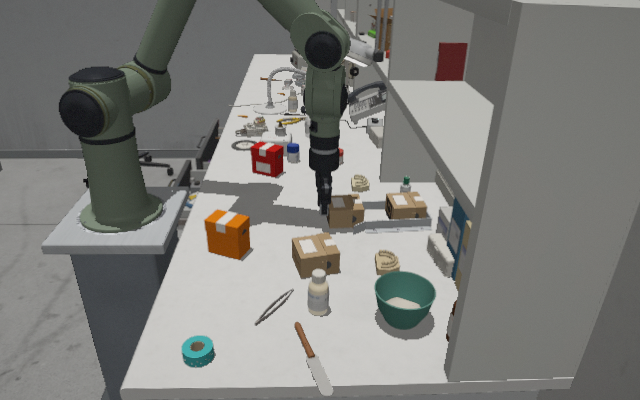

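```bash
cat > sbox.py <<'E'
from h import *
import sys
c=cam('side',sys.argv[1]+'.png'); P=cloud(c); Z=P[...,2]; Y=P[...,1]; X=P[...,0]
im=c['pixels'].astype(int); brown=(im[...,0]-im[...,2]>15)
for n,(a,b) in {'line':(.715,.82),'box':(float(sys.argv[2]),.7)}.items():
    m=(Z>.050)&(Z<.066)&(abs(Y+.04)<.07)&(X>a)&(X<b)
    q=P[m]; rc=cv2.minAreaRect((q[:,:2]*1000).astype(np.float32)); print(n,len(q),np.round(rc[0],1),np.round(rc[1],1),round(rc[2],1),q.min(0).round(3),q.max(0).round(3))
cv2.imwrite('pics/'+sys.argv[1]+'c.png',cv2.resize(c['pixels'][150:260,290:450,::-1],None,fx=5,fy=5,interpolation=cv2.INTER_CUBIC))
E
python3 sbox.py s16 0.555
```

```text
line 554 [764.3 -35.7] [91.8 93.9] 2.8 [ 0.717 -0.084  0.05 ] [0.812 0.012 0.057]
box 535 [599.8 -48.9] [89.  91.6] 4.6 [ 0.557 -0.094  0.05 ] [ 0.646 -0.     0.057]
```

View pics/s16c.png

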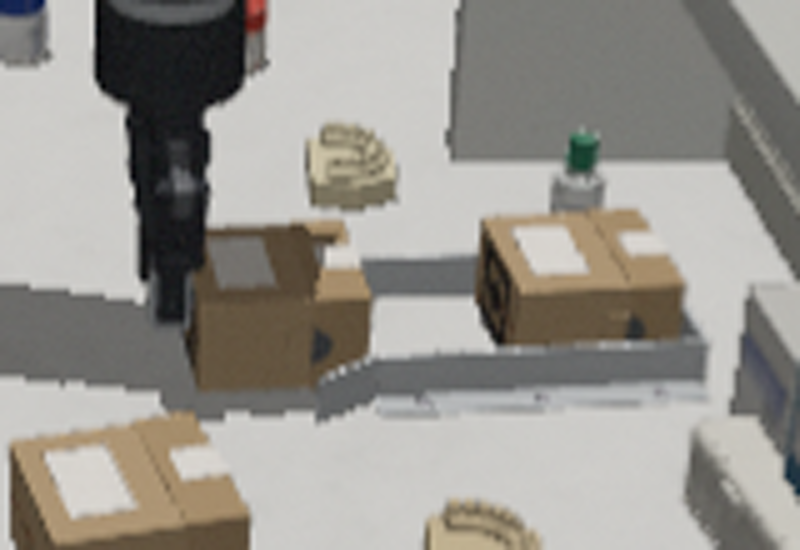

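The side view shows the box entering the mouth centred and parallel to the rails, with about 74 mm left to go. I continue.

```bash
python3 -m jog '[[0,4,0,0,0,0,0.5],[0,11,0,0,0,0,0.5],[0,18,0,0,0,0,0.5],[0,25,0,0,0,0,0.5],[0.2,32,0,0,0,0,0.5],[0.3,39,0,0,0,0,0.5],[0.4,46,0,0,0,0,0.5],[0.5,53,0,0,0,-0.3,0.5],[0.5,60,0,0,0,-0.3,0.5],[0.5,64,0,0,0,-0.3,0.5]]' 
python3 sbox.py s17 0.61
```

```text
t: 24.68
tcp_pos: [0.6057, -0.0463, 0.0303]
ee_rot: [[-0.076, 0.997, 0.0], [0.997, 0.076, -0.0], [-0.0, 0.0, -1.0]]
wrist_force: [-1.8, -0.1, 0.7]
width: 0.0428
line 555 [764.1 -36.2] [91.2 92.4] 4.8 [ 0.718 -0.083  0.05 ] [0.812 0.011 0.057]
box 472 [654.7 -42.4] [89.6 93.3] 0.8 [ 0.61  -0.089  0.05 ] [0.7   0.005 0.065]
```

View pics/s17c.png

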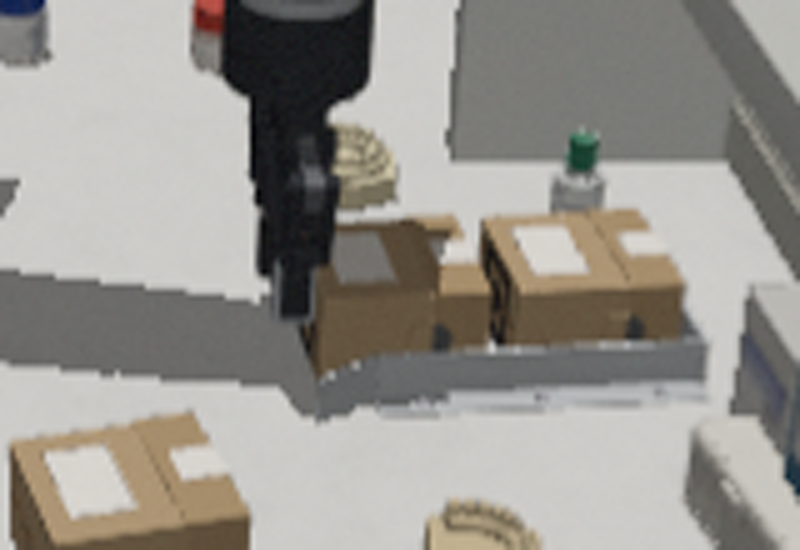

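About 10 mm remains. I creep in.

```bash
python3 -m jog '[[0,2,0,0,0,0,0.5],[0,4,0,0,0,0,0.5],[0,6,0,0,0,0,0.5],[0,7.5,0,0,0,0,0.5],[0,8.5,0,0,0,0,0.5],[0,9,0,0,0,0,0.5]]' 
python3 sbox.py s18 0.61
python3 -m jog '[[0,0.5,0,0,0,0,0.5],[0,1,0,0,0,0,0.5],[0,1.5,0,0,0,0,0.5]]' 
python3 sbox.py s19 0.61
```

```text
t: 25.48
tcp_pos: [0.6142, -0.0457, 0.0302]
ee_rot: [[-0.076, 0.997, -0.0], [0.997, 0.076, 0.0], [0.0, -0.0, -1.0]]
wrist_force: [-1.5, -0.1, -0.4]
width: 0.0426
line 556 [762.2 -35.1] [99.6 93.2] 3.6 [ 0.715 -0.085  0.05 ] [0.812 0.012 0.058]
box 445 [656.3 -42.5] [96.9 88.1] 87.2 [ 0.61 -0.09  0.05] [0.7   0.005 0.066]
t: 25.9
tcp_pos: [0.6157, -0.0455, 0.0303]
ee_rot: [[-0.076, 0.997, 0.0], [0.997, 0.076, -0.0], [-0.0, 0.0, -1.0]]
wrist_force: [-1.4, -0.4, -0.5]
width: 0.0431
line 568 [762.9 -36.1] [98.1 94.5] 2.0 [ 0.716 -0.085  0.05 ] [0.813 0.011 0.058]
box 433 [655.1 -42.4] [94.8 88.4] 89.4 [ 0.611 -0.09   0.05 ] [0.7   0.005 0.066]
```

View pics/s19c.png

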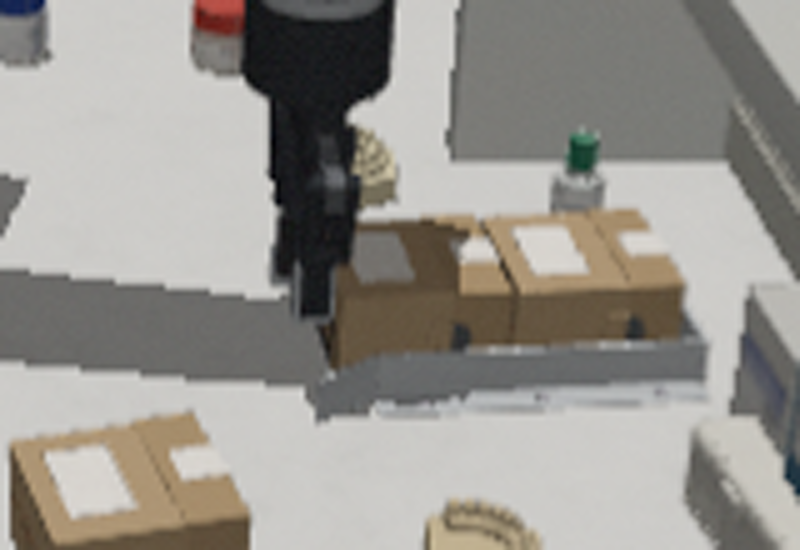

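The gap has almost closed and the force is still only sliding friction (1.4 N). I creep until the force rises.

```bash
python3 -m jog '[[0,0.5,0,0,0,0,0.5],[0,1,0,0,0,0,0.5],[0,1,0,0,0,0,0.5]]' 
python3 -m jog '[[0,0.5,0,0,0,0,0.5],[0,1,0,0,0,0,0.5],[0,1,0,0,0,0,0.5]]'
```

```text
t: 26.32
tcp_pos: [0.6167, -0.0455, 0.0303]
ee_rot: [[-0.076, 0.997, 0.0], [0.997, 0.076, 0.0], [0.0, 0.0, -1.0]]
wrist_force: [-1.2, 0.7, 0.3]
width: 0.0425
t: 26.7
tcp_pos: [0.6177, -0.0454, 0.0303]
ee_rot: [[-0.076, 0.997, 0.0], [0.997, 0.076, 0.0], [0.0, 0.0, -1.0]]
wrist_force: [-0.7, -0.2, -0.3]
width: 0.043
```

```bash
python3 -m jog '[[0,0.5,0,0,0,0,0.5],[0,1,0,0,0,0,0.5],[0,1.5,0,0,0,0,0.5]]' 
python3 -m jog '[[0,0.5,0,0,0,0,0.5],[0,1,0,0,0,0,0.5],[0,1,0,0,0,0,0.5]]'
python3 sbox.py s20 0.61
```

```text
t: 27.08
tcp_pos: [0.6182, -0.0453, 0.0303]
ee_rot: [[-0.076, 0.997, -0.002], [0.997, 0.076, -0.0], [-0.0, -0.002, -1.0]]
wrist_force: [-5.6, -0.8, 4.1]
width: 0.0428
t: 27.45
tcp_pos: [0.6182, -0.0453, 0.0301]
ee_rot: [[-0.075, 0.997, -0.004], [0.997, 0.075, -0.0], [-0.0, -0.004, -1.0]]
wrist_force: [-8.3, -0.5, 5.1]
width: 0.0423
line 569 [762.6 -34.9] [97.  93.8] 2.2 [ 0.715 -0.084  0.05 ] [0.813 0.013 0.059]
box 433 [655.  -42.5] [93. 93.] 4.1 [ 0.61  -0.091  0.05 ] [0.7   0.007 0.066]
```

View pics/s20c.png

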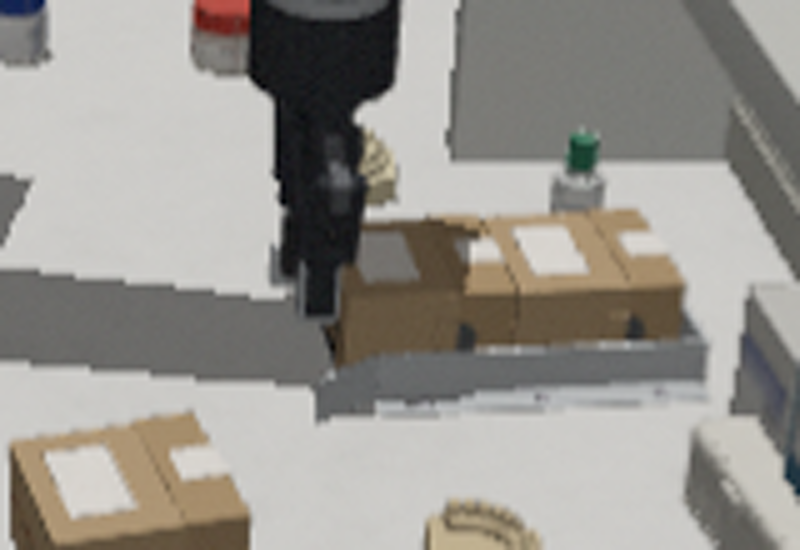

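The force rose to 8 N and the TCP stopped, so the box is closed up. I retreat and check from the top.

```bash
python3 -m jog '[[0,-2,0,0,0,0,0.5],[0,-8,0,0,0,0,0.5],[0,-25,0,0,0,0,0.5],[0,-50,-10,0,0,0,0.5],[0,-90,-40,0,0,0,0.5],[0,-130,-80,0,0,0,0.5],[0,-170,-110,0,0,0,0.5],[0,-210,-120,0,0,0,0.5],[0,-250,-120,0,0,0,0.5],[0,-250,-120,0,0,0,0.5]]'
python3 - <<'E'
from h import *
c=cam('top','t21.png'); P=cloud(c); Z=P[...,2]
cv2.imwrite('pics/t21c.png',cv2.resize(c['pixels'][100:290,180:450,::-1],None,fx=2.9,fy=2.9,interpolation=cv2.INTER_CUBIC))
s=slice(140,165)
m=(Z>.05)&(Z<.062)&(abs(P[...,1]+.04)<.07)&(P[...,0]>.55)&(P[...,0]<.85)
q=P[m]; rc=cv2.minAreaRect((q[:,:2]*1000).astype(np.float32)); print('both',np.round(rc[0],1),np.round(rc[1],1),round(rc[2],1),q.min(0).round(3),q.max(0).round(3))
k=q[q[:,0]<.71]; rc=cv2.minAreaRect((k[:,:2]*1000).astype(np.float32)); print('box',np.round(rc[0],1),np.round(rc[1],1),round(rc[2],1))
lo=np.array([(y,q[abs(q[:,1]-y)<.003][:,0].min()) for y in np.arange(-.075,-.005,.005)]); p=np.polyfit(lo[:,0],lo[:,1],1); print('near edge yaw',-np.degrees(np.arctan(p[0])),'x at axis',np.polyval(p,-.043))
for n,(u0,u1,v0,v1) in [('R',(365,420,185,235))]:
    m=np.zeros((400,640),bool); m[v0:v1,u0:u1]=1; m&=(Z>.048)&(Z<.064)
    k=P[m]; rc=cv2.minAreaRect((k[:,:2]*1000).astype(np.float32)); print(n,np.round(rc[0],1),np.round(rc[1],1),round(rc[2],1))
w=cam('wrist','w21.png')
E
python3 sbox.py s21 0.61
```

```text
t: 28.75
tcp_pos: [0.3686, -0.0637, 0.1504]
ee_rot: [[-0.074, 0.997, -0.0], [0.997, 0.074, 0.0], [0.0, -0.0, -1.0]]
wrist_force: [0.8, -0.2, -0.3]
width: 0.0428
both [718.1 -36.3] [174.6  87.6] 4.3 [ 0.629 -0.085  0.05 ] [0.802 0.014 0.062]
box [671.  -39.1] [80.8 87.6] 2.9
near edge yaw 5.285780710719073 x at axis 0.6321995439865347
R [ 516. -247.] [91.6 88.5] 14.1
line 576 [761.2 -35.4] [97.3 92.6] 3.4 [ 0.715 -0.085  0.05 ] [0.812 0.012 0.058]
box 442 [665.8 -42.7] [71.8 92.9] 3.8 [ 0.628 -0.091  0.05 ] [0.7   0.006 0.058]
```

View pics/t21c.png

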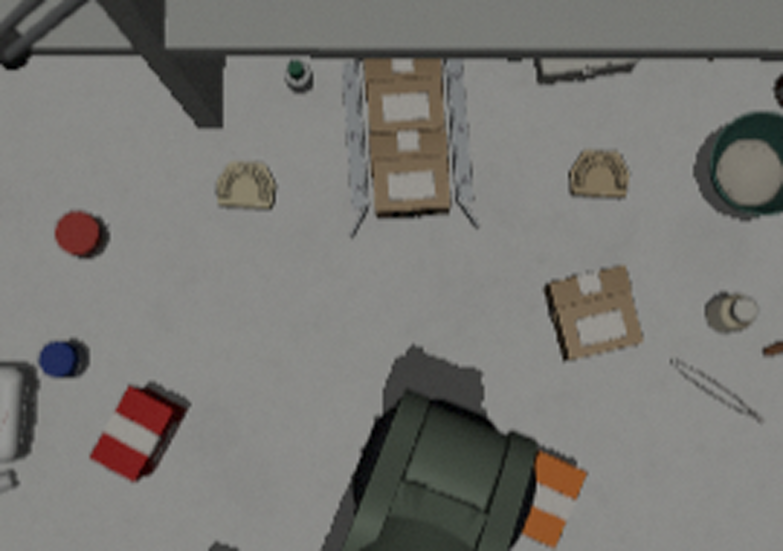

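View pics/s21c.png

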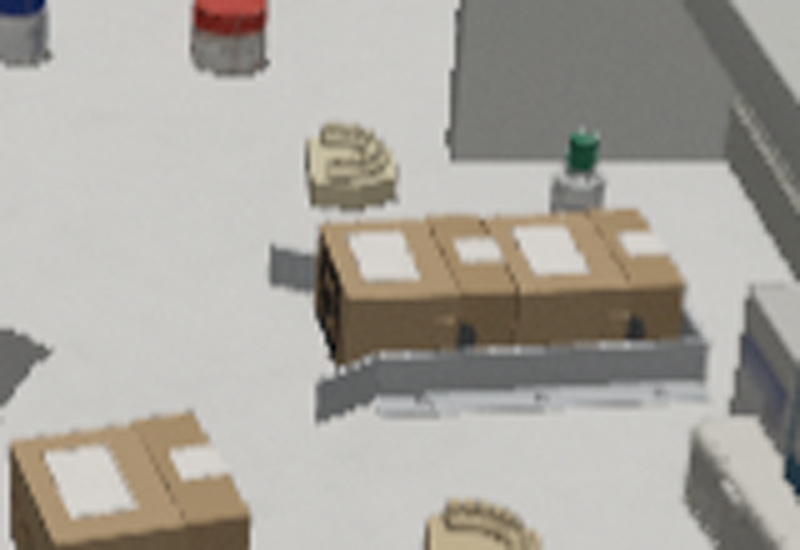

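View pics/w21.png

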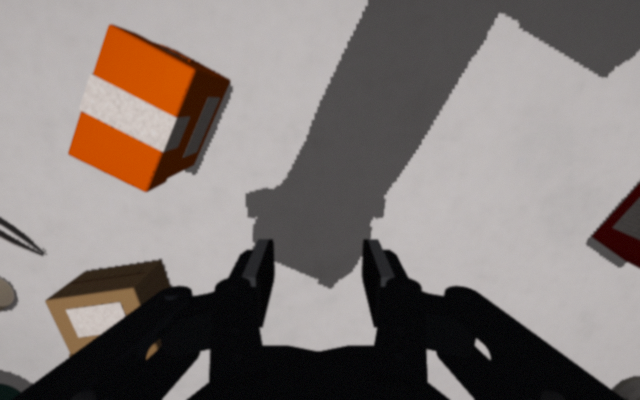

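The box is flush and square: joint at (517,290) in the side crop, near edge at x = 0.632 against 0.631 expected. The plain box and bystanders have not moved, and the gripper is clear. I hand in.

```bash
python3 -c "
from rig import r,eyes,job
s=r.read_state(); print(s['t'],s['wrist_force'],abs(s['dq']).max() if hasattr(s['dq'],'max') else s['dq'])
print(job.hand_in())"
```

```text
28.9 [-0.22061338  0.24955591 -0.16775413] 0.9344825983207723
the job is handed in; nothing more can be done
None
```

The job is done and handed in at 28.9 s. Both boxes were tipped onto their backs, and the stamped one is closed up to the box in the line.

- **Tipping:** I tipped both boxes backwards with the half-open fingers. The wrist camera showed only the seam under the right box and the stamp under the left one.
- **Pushing:** I pushed the stamped (left) box sideways along a gentle arc until it lined up with the rails, then forward between them. At the end it stopped against the line box at about 8 N. Nothing was gripped or lifted.
- **Stamped box:** The last pictures show it flush in the rails. Its near edge is at x = 0.632 m, against about 0.631 m expected. The pair of boxes together measures 4.3°, matching the rails at about 4.4°. Fits to the stamped box alone scattered between 2.9° and 5.3° because of pixel noise and partial views.
- **Plain box:** It lies where it was tipped, within about 1 mm.
- **Other things:** The other items look unmoved in the pictures; I did not re-measure their positions at the end. The arm was clear of everything at hand-in.

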